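# Knock the shelf-rack lock pin home

## Robot

A 7-joint arm with a two-finger parallel gripper is mounted at the origin on the work surface. World frame = base frame: x ahead of the robot, y to its left, z up, the work surface at z = 0. Lengths are in mm, angles in rad, forces in N, time in s.
With the tool pointing down it reaches from about 350 to 900 mm from the base axis. Payload 19.9 kg.
Tool frame: the origin (TCP) lies on the centre line of the jaws, within the pads' length; the fingertips stand 11 mm ahead of it and the grasp point (between the pads) lies 8 mm behind it (arm.tip_reach is the distance from the TCP to the fingertips, in mm); z points along the fingers, y is the line along which they close (so a half turn about z gives the same grasp; the last joint's range is limited). The gripper opens to 85 mm and grips with 20 to 120 N. Pads are 22 mm wide; open, the fingers measure 114 mm over their backs; the gripper's body (76 mm by 85 mm) begins 54 mm behind the grasp point. The pads swing forward as they close: fully open they stand 13 mm farther back than shut.
Start: joints at [-0.042, 0.417, -0.01, 1.614, 0.005, 1.111, -0.053], TCP at [624.982, 0.003, 242.26] pointing down, gripper open.
Joint ranges: [-2.81, 2.81], [-0.39, 2.02], [-1.27, 1.25], [0.06, 2.57], [-1.19, 4.33], [0.19, 2], [-2.82, 2.82]. Speed limits (rad/s): [1.89, 1.89, 2.39, 2.39, 3.01, 3.01, 3.01].

## Interface

Orientations are given as a unit quaternion [w, x, y, z].
In Python, from rig import arm, optics gives the robot as it stands.
- The arm moves only by the tool arm_command, never from a script. Its argument "targets" is a list of rows, each an object with "offset": the shift along the world's x, y, z in cm, a list of three; "rotation": the turn, a rotation vector about the world's x, y, z in degrees, a list of three. A call has 1 to 20 rows; each row shifts and turns the commanded pose from where the row before left it; what a row does not reach is not made up. A row lasts 1/8 s, in which the tool goes at most 62.5 mm and 10.7 degrees, less where a joint would pass 70% of its speed; a pose out of reach is approached as far as the arm can. A call is refused whole if a number of a shift passes 6.25 or a number of a turn 10.7, either way. A call with a gripper value outside its range is refused whole. "grip" is the closure in counts, from 0 (fully open) to 255 (shut), set as the call begins (left out, the last holds). The fingers move at their own pace and stop on an object; "force" is the grip in N (left out, the last holds). Time passes only in rows, so rows that do not move let the fingers close. It gives the time, the measured TCP pose, the force, the opening and the grip force at its end, in the units of the state.
- arm.state(): the state, without advancing time (a new reading comes with each control period).
- optics.camera(name): name is "scene" or "side" or "wrist"; returns the picture (420x560x3 uint8, red, green, blue); there is no depth.
- optics.camera_model(name): a dict with "K" (3x3 intrinsics, pixels), "D" ([k1, k2, p1, p2, k3] as OpenCV has them; the pictures are not rectified), "origin" and "attitude" of the camera in the world. Camera axes: x right, y down, z forward; pixel columns grow to the right and rows downward; lengths in mm; the calibration is good to about 2 mm. A picture is of the moment at which its call begins: read the wrist's pose just before it. camera_model takes no time and is no camera call; for the wrist camera it gives the pose at the moment of the call.
- arm.job_done(): hands the job in; it is judged then, once.
Trained networks look in the newest picture that a camera, given by its name, has taken for a name from the list of things; names that differ only in an ending like _2 or _b are one class to them, and where a whole thing is asked for, a point or a joint stands for the part that bears it (a point fixed in the world has none). Each returns a list of dicts, best first, with "conf" (0 to 1); they miss things now and then, are a little off and sometimes report something else, mostly with a low value. They report only what shows in the picture. A call takes as long as a camera call. They do not tell look-alikes from the thing itself.
- optics.masks_of(target, camera): "region" (420x560 bool, what is visible of it).
- optics.mark_of(target, camera): "point" ([x, y, z] in mm, in world coordinates, good to about 4 mm: a listed point, or the origin of a listed thing).
The state is a dict: "clock": time; "joints": joint angles; "joint_vel": joint speeds; "joint_torque": joint torques, N m; "position": TCP position; "ee_rot": TCP orientation; "wrist_force": force on the tool from outside, world axes, zero at the start; "ft_torque": the same for the moment, N m; "finger_gap": opening from 0.0 (shut) to 1.0 (fully open); "finger_force": force on a finger pad.
Only numpy, scipy, OpenCV 4.12 (cv2) and the standard library are available. Lean on these libraries where they do the work, as an engineer would, in place of code of your own. Each camera call takes 0.05 s, during which the arm holds its last target. There are 200 camera calls.

## Task

One of the two pin locks in front of the freeze dryer's shelf rack is still open: its pin stands proud. Pick up the soft-faced mallet by its handle and strike that pin down with the head, with a sharp blow rather than a slow push, until it catches and stays down by itself; how deep it has to go differs and must be felt, so stop when it meets its hard stop, and do not ram it: keep the head upright, within 12 degrees, throughout. Then stand the mallet back on its head on the rubber mat, and leave the other things where they are.

Things in the scene. Friction and masses are not known exactly. Their poses are not given: they have to be found in the camera images.
- mallet: soft-faced mallet standing on its head on the mat, 0.55 kg (varies). Head: cylinder 54 mm across, 80 mm tall; origin at the centre of its lower face, z up. Level wooden handle 26 mm wide (y), 30 mm high (z), axis 40 mm above the origin, along -x from x = -25 to -210 mm. Mass centre at x = -12 mm; gripped at x = -52 mm the fingers clear the head. Grip firmly.
- mat: black rubber mat, fixed, 260 mm (x) by 200 mm (y), 4 mm thick; origin at the centre of its underside. The mallet starts on it, and so does a glass flask.
- dock: aluminium base plate, fixed, 10 mm thick, x = -60 to 235 mm, y = -145 to 145 mm, with a rack of four round steel shelves (156 mm across, 220 mm high, axis at x = 150 mm). Origin on the table midway between the two locks, which stand at y = +100 and -100 mm (either way round). The -x side, towards the robot, is free.
- lock: the open pin lock, fixed on the plate: grey block, x = -32 to 56 mm, 64 mm wide (y), 34 mm high, with a steel collar on top round the pin, 44 mm above the origin. Origin on the pin's axis, at the block's underside, 10 mm above the table. Its steel pin with a mushroom head 30 mm across stands 44 mm above the collar when open.
- lock_done: the other lock, of the same make, its pin already down (23 mm above the collar). Nothing to do there.
- pin_top (a point): centre of the top of the open lock's pin; moves down with it (88 mm above the lock's origin when open).
- pin (a joint): pin travel, 0 m open. Sprung over centre with 3.5 to 8 N: let go too early it springs back to 0. It catches at a depth that differs each time and cannot be seen (13 to 27 mm), meets a hard stop 4 mm deeper and stays there. Struck = moves at over 0.08 m/s before it is 11 mm down (a blow at 0.12 to 0.2 m/s); do not lean on it before. Pressed past the stop, the mallet twists in the grip.
- flask: glass freeze-drying flask, 80 mm diameter, 124 mm tall, standing on the mat beyond the mallet; origin at the centre of its underside. Leave alone.
- port_valve: black elbow valve lying on the table, about 100 mm long; leave alone.
- jar: amber jar with black cap, 64 mm diameter, 75 mm tall; leave alone.
- spanner: steel spanner lying on the table between the dock and the mat; leave alone.
Mind the look-alikes: they are no part of the job. What is shaped like the mallet but red is not meant.

How it is judged (in metres and radians):
On the way, in this order (a step that is already met when the one before it is completed fails the run):
1. the mallet strikes the pin: the pin moves down at over 0.08 m/s before it is 11 mm down (velocity of joint pin above 0.08 m/s and value of joint pin between 0.0005 and 0.011 m).
2. the pin is caught: it stays down (over 13 mm) with the mallet off it (value of joint pin above 0.013 m and contact force between mallet and lock below 0.5 N), for 0.2 s.
At the end, for the whole second after the job is handed in: The pin is caught and stays down by itself (travel over 13 mm; uncaught it springs back to 0); the mallet stands at rest on its head on the mat (head axis within the mat's outline, tilted less than 0.12 rad) and is released (all of step 2 and x of mallet in the frame of mat between -0.13 and 0.13 m and y of mallet in the frame of mat between -0.1 and 0.1 m and z of mallet in the frame of mat below 0.012 m and angle between mallet's own z axis and vertical below 0.12 rad and linear speed of mallet below 0.02 m/s); the robot touches nothing.
It fails at once if the fingers or the arm push on the lock or its pin (over 3 N) (contact force between any of the fingers, the arm and lock above 3 N).
It fails at once if the mallet is forced over 0.25 rad (14 degrees) out of upright, by ramming it on or by dropping it (angle between mallet's own z axis and vertical above 0.25 rad).
It fails at once if a bystander is moved by more than 30 mm (distance of any of flask, port_valve, jar, spanner from where it was at the start of the episode above 0.03 m).
It also fails if it takes over 48 s, if anything falls off the work surface, if the arm or the gripper's body presses on something with over 40 N, if the wrist force passes 120 N, or if a joint passes its speed limit or range.

## Working session

There is one attempt and no reset: what is moved stays moved. The work goes in short steps, Python scripts to look and compute and a tool call to move; the robot and the scene stay as the last step left them, time stands still between calls to the robot, and variables do not carry over. Pictures are saved under pics/ and viewed, at most 10 in all, crops included, and the job is handed in when it is done.

Besides the shell and the picture viewer there is one more tool, called after "Request:" by a JSON object that holds its "fn" and its "kwargs", one argument or row to a line. arm_command: Moves the arm, as the interface text tells. Its arguments: {"type":"object","properties":{"targets":{"type":"array","items":{"type":"object","properties":{"offset":{"type":"array","items":{"type":"number"}},"rotation":{"type":"array","items":{"type":"number"}}}}},"grip":{"type":"number"},"force":{"type":"number"}},"required":["targets"]}

```bash
mkdir -p pics
cat > h.py <<'E'
import numpy as np, cv2
from rig import arm, optics
def save(cam,name,crop=None,s=1):
    im=optics.camera(cam)[:,:,::-1]
    if crop: x0,y0,x1,y1=crop; im=im[y0:y1,x0:x1]
    if s!=1: im=cv2.resize(im,None,fx=s,fy=s,interpolation=cv2.INTER_CUBIC)
    cv2.imwrite('pics/'+name,im)
E
python3 - <<'E'
from h import *
for c in ['scene','side']:
    save(c,c+'1.png')
    m=optics.camera_model(c); print(c,m)
    for t in ['mallet','mat','dock','lock','lock_done','pin_top','flask','port_valve','jar','spanner']:
        for r in optics.mark_of(t,c)[:3]: print(t,round(r['conf'],2),np.round(r['point'],0))
a=cv2.imread('pics/scene1.png')
s=arm.state(); print(s)
E
```

```text
scene {'K': array([[436.31104006,   0.        , 282.86985444],
       [  0.        , 436.31104006, 204.477824  ],
       [  0.        ,   0.        ,   1.        ]]), 'D': array([-0.01317078,  0.        ,  0.        ,  0.        ,  0.        ]), 'origin': array([1473.19181639,  312.31328702,  989.20333177]), 'attitude': array([-0.22794122,  0.57307832,  0.72912629, -0.29664607])}
mallet 0.87 [481. 289.   7.]
mallet 0.73 [462. 675.   3.]
mallet 0.63 [ 552. -203.    0.]
mat 0.89 [501. 314.  -3.]
dock 0.96 [ 551. -200.    6.]
lock_done 0.56 [ 561. -101.    9.]
pin_top 0.34 [ 546. -201.    2.]
flask 0.88 [584. 280.   5.]
port_valve 0.56 [797. 106.  -0.]
jar 0.72 [ 468. -441.    1.]
spanner 0.69 [485. 287.   3.]
spanner 0.55 [510. 110.   2.]
spanner 0.33 [794. 105.  -1.]
side {'K': array([[516.36286734,   0.        , 280.97439967],
       [  0.        , 516.36286734, 208.7322609 ],
       [  0.        ,   0.        ,   1.        ]]), 'D': array([0.00429963, 0.        , 0.        , 0.        , 0.        ]), 'origin': array([ -93.72060083,  809.79621349, 1219.51881714]), 'attitude': array([
[... 531 characters left out ...]
0102722 ,  1.61357416,  0.00472404,
        1.11072676, -0.0529909 ]), 'joint_vel': array([-1.73754806e-03, -4.58479823e-04, -2.18971644e-03,  1.03489978e-03,
       -4.06209793e-04,  4.25052299e-04,  6.68675724e-05]), 'joint_torque': array([ 8.53465299e-04, -8.64236856e+01,  6.78962879e-01, -4.35201001e+01,
        1.92777871e-02,  2.17385357e-03,  9.54089091e-05]), 'position': array([ 6.24991757e+02, -9.71963125e-03,  2.42323902e+02]), 'ee_rot': array([ 2.58793871e-05,  7.07102455e-01,  7.07111106e-01, -2.31888360e-05]), 'wrist_force': array([0.22814606, 0.29715136, 0.53640381]), 'ft_torque': array([0.00073123, 0.01102159, 0.02943258]), 'finger_force': 0.0, 'finger_gap': 0.997731097343213}
```

View pics/scene1.png

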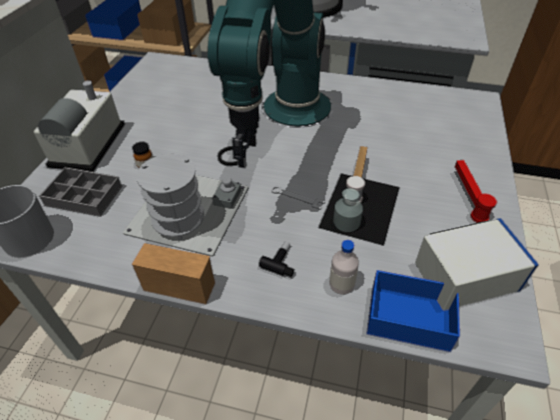

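View pics/side1.png

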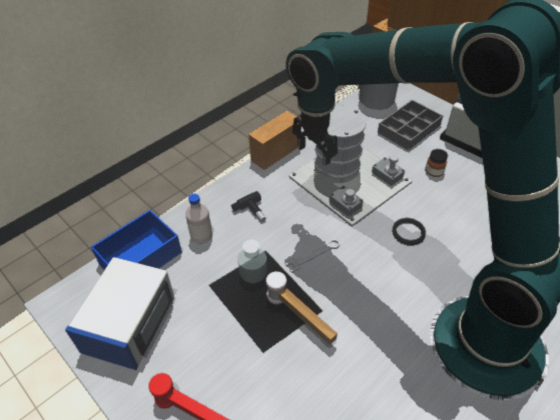

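The wooden-handled mallet has its head at (276,288) and handle end at (333,335) in the side view. It stands on the mat in front of the flask. The red look-alike at (160,390) is not meant. The locks are at (346,202) and (388,168), so I'll confirm in a crop which one is open.

```bash
cat >> h.py <<'E'
from scipy.spatial.transform import Rotation as R
def rot(m): q=m['attitude']; return R.from_quat([q[1],q[2],q[3],q[0]]).as_matrix()
def onplane(m,px,z):
    n=cv2.undistortPoints(np.array(px,float).reshape(-1,1,2),m['K'],m['D']).reshape(-1,2)
    d=np.c_[n,np.ones(len(n))]@rot(m).T; o=m['origin']
    return o+d*((z-o[2])/d[:,2])[:,None]
def proj(m,P):
    Rm=rot(m); t=-Rm.T@m['origin']
    return cv2.projectPoints(np.array(P,float).reshape(-1,1,3),cv2.Rodrigues(Rm.T)[0],t,m['K'],m['D'])[0].reshape(-1,2)
E
python3 - <<'E'
from h import *
im=optics.camera('side')[:,:,::-1]
m=optics.camera_model('side')
a=cv2.resize(im[140:230,300:420],None,fx=3.3,fy=3.3,interpolation=3); b=cv2.resize(im[260:350,235:355],None,fx=3.3,fy=3.3,interpolation=3)
cv2.imwrite('pics/crops.png',np.hstack([a,b]))
for c in ['side','scene']:
    m=optics.camera_model(c)
    for r in optics.masks_of('mallet',c)[:3]:
        g=r['region']; ys,xs=np.nonzero(g); print(c,r['conf'],xs.mean(),ys.mean(),len(xs))
        if abs(onplane(m,[[xs.mean(),ys.mean()]],44)[0,1]-290)>80: continue
        # wooden pixels only
        img=optics.camera(c).astype(int)
        w=g&(img[...,0]-img[...,2]>45); ys,xs=np.nonzero(w)
        P=onplane(m,np.c_[xs,ys],52)[:,:2]
        c0=P.mean(0); u=np.linalg.svd(P-c0,full_matrices=False)[2][0]; u*=np.sign(u[0])
        t=(P-c0)@u; print('wood n',len(xs),c0,'dir',u,np.degrees(np.arctan2(u[1],u[0])),'ends',c0+u*t.min(),c0+u*t.max())
    for t in ['pin_top','lock','lock_done','mallet']:
      for r in optics.mark_of(t,c)[:2]: print(t,round(r['conf'],2),np.round(r['point'],1))
E
```

```text
side 0.89 179.31098430813125 399.2425106990014 1402
side 0.7 295.7638376383764 305.37933579335794 1355
wood n 608 [362.54635705 288.19750083] dir [ 0.99977677 -0.0211283 ] -1.2106524414293078 ends [272.23504151 290.10605134] [456.88250715 286.20389342]
pin_top 0.65 [ 550.7 -300.4   97.3]
lock 0.71 [ 548.6 -302.2    8.5]
lock_done 0.79 [556.3 -97.7  12.6]
mallet 0.9 [481.3 293.1   4. ]
mallet 0.86 [464.4 670.8  -1.6]
scene 0.78 357.7905138339921 173.85177865612647 506
wood n 215 [348.97253018 290.09845744] dir [ 0.99995646 -0.00933147] -0.5346616947255483 ends [268.55276403 290.84892487] [419.78641494 289.43763092]
scene 0.62 475.2985829959514 193.49291497975707 988
lock_done 0.76 [559.3 -98.1   8.2]
lock_done 0.63 [583.8 278.1   4.6]
mallet 0.96 [4.621e+02 6.735e+02 6.000e-01]
mallet 0.8 [480.8 286.9   4.7]
```

View pics/crops.png

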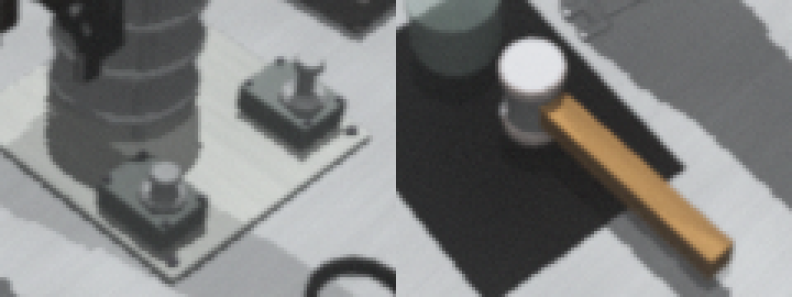

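The crops confirm it: the far lock (388,168) has the tall mushroom pin and is open, while the near one (346,202) is low. The wooden-handled mallet with the white/grey head on the mat is the one meant. Its origin is about (481,289) with yaw about -1°. I'm moving above the handle.

Request:
{"fn": "arm_command", "kwargs": {
  "targets": [
    {"offset":[-2.1,3.2,-1.0],"rotation":[0,0,10]},
    {"offset":[-2.1,3.2,-1.0],"rotation":[0,0,10]},
    {"offset":[-2.1,3.2,-1.0],"rotation":[0,0,10]},
    {"offset":[-2.1,3.2,-1.0],"rotation":[0,0,10]},
    {"offset":[-2.1,3.2,-1.0],"rotation":[0,0,10]},
    {"offset":[-2.1,3.2,-1.0],"rotation":[0,0,10]},
    {"offset":[-2.1,3.2,-1.0],"rotation":[0,0,10]},
    {"offset":[-2.1,3.2,-1.0],"rotation":[0,0,10]},
    {"offset":[-2.1,3.2,-1.0],"rotation":[0,0,9]},
    {"offset":[0,0,0]},
    {"offset":[0,0,0]}
  ],
  "grip": 0,
  "force": 110
}}

```text
invalid input at $.targets[9]: expected keys offset, rotation
```

Run:
```python
from h import *
s=arm.state(); q=s['ee_rot']; print(s['clock'],s['position'],s['joints'],R.from_quat([q[1],q[2],q[3],q[0]]).as_matrix().round(3))
m=optics.camera_model('wrist'); save('wrist','w1.png')
for r in optics.mark_of('mallet','wrist')[:2]: print(r)
for r in optics.masks_of('mallet','wrist')[:1]:
    img=optics.camera('wrist').astype(int); w=r['region']&(img[...,0]-img[...,2]>45); ys,xs=np.nonzero(w)
    P=onplane(m,np.c_[xs,ys],59)[:,:2]; c0=P.mean(0); u=np.linalg.svd(P-c0,full_matrices=False)[2][0]; u*=np.sign(u[0]); t=(P-c0)@u
    print(len(xs),c0,np.degrees(np.arctan2(u[1],u[0])),c0+u*t.min(),c0+u*t.max(), np.ptp((P-c0)@[-u[1],u[0]]))
```

```text
1.75 [ 6.24988019e+02 -1.12297436e-02  2.42258311e+02] [-0.0414886   0.41740604 -0.01028159  1.61359547  0.00468849  1.11068663
 -0.05300191] [[ 0.  1. -0.]
 [ 1. -0. -0.]
 [-0. -0. -1.]]Traceback (most recent call last):
  File "<stdin>", line 7, in <module>
  File "h.py", line 11, in onplane
    n=cv2.undistortPoints(np.array(px,float).reshape(-1,1,2),m['K'],m['D']).reshape(-1,2)
      ~~~~~~~~~~~~~~~~~~~^^^^^^^^^^^^^^^^^^^^^^^^^^^^^^^^^^^^^^^^^^^^^^^^^^
cv2.error: OpenCV(4.12.0) /io/opencv/modules/calib3d/src/undistort.dispatch.cpp:347: error: (-215:Assertion failed) CV_IS_MAT(_src) && CV_IS_MAT(_dst) && (_src->rows == 1 || _src->cols == 1) && (_dst->rows == 1 || _dst->cols == 1) && _src->cols + _src->rows - 1 == _dst->rows + _dst->cols - 1 && (CV_MAT_TYPE(_src->type) == CV_32FC2 || CV_MAT_TYPE(_src->type) == CV_64FC2) && (CV_MAT_TYPE(_dst->type) == CV_32FC2 || CV_MAT_TYPE(_dst->type) == CV_64FC2) in function 'cvUndistortPointsInternal'
```

View pics/w1.png

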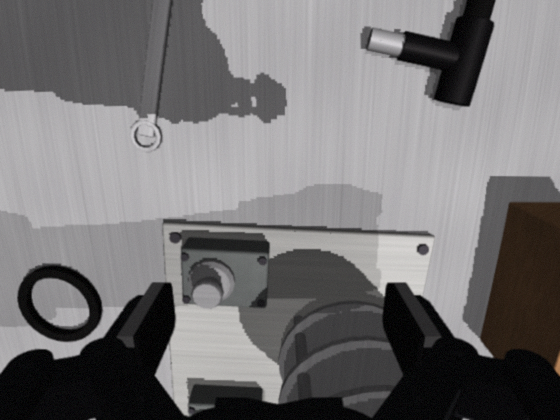

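The move was refused because every row needs both keys, so the arm hasn't moved. The wrist picture shows the dock with the near lock's pin down at (208,290). I'll resend the move.

Request:
{"fn": "arm_command", "kwargs": {
  "targets": [
    {"offset":[-2.1,3.2,-1.0],"rotation":[0,0,10]},
    {"offset":[-2.1,3.2,-1.0],"rotation":[0,0,10]},
    {"offset":[-2.1,3.2,-1.0],"rotation":[0,0,10]},
    {"offset":[-2.1,3.2,-1.0],"rotation":[0,0,10]},
    {"offset":[-2.1,3.2,-1.0],"rotation":[0,0,10]},
    {"offset":[-2.1,3.2,-1.0],"rotation":[0,0,10]},
    {"offset":[-2.1,3.2,-1.0],"rotation":[0,0,10]},
    {"offset":[-2.1,3.2,-1.0],"rotation":[0,0,10]},
    {"offset":[-2.1,3.2,-1.0],"rotation":[0,0,9]},
    {"offset":[0,0,0],"rotation":[0,0,0]},
    {"offset":[0,0,0],"rotation":[0,0,0]}
  ],
  "grip": 0,
  "force": 110
}}

```text
clock: 3.32
position: [436.4, 287.6, 152.4]
ee_rot: [0.0, 0.01, 1.0, -0.0]
wrist_force: [0.0, -0.8, 0.1]
finger_gap: 1.001
finger_force: 0.0
```

```bash
cat > w.py <<'E'
from h import *
import sys
s=arm.state(); q=s['ee_rot']; print(s['clock'],s['position'],s['joints'].round(2),R.from_quat([q[1],q[2],q[3],q[0]]).as_matrix().round(3))
m=optics.camera_model('wrist'); save('wrist',sys.argv[1])
for r in optics.mark_of('mallet','wrist')[:2]: print(r)
for r in optics.masks_of('mallet','wrist')[:1]:
    img=optics.camera('wrist').astype(int); w=r['region']&(img[...,0]-img[...,2]>45); ys,xs=np.nonzero(w)
    P=onplane(m,np.c_[xs,ys],59)[:,:2]; c0=P.mean(0); u=np.linalg.svd(P-c0,full_matrices=False)[2][0]; u*=np.sign(u[0]); t=(P-c0)@u
    print(len(xs),c0,np.degrees(np.arctan2(u[1],u[0])),c0+u*t.min(),c0+u*t.max(), np.ptp((P-c0)@[-u[1],u[0]]))
E
python3 w.py w2.png
```

```text
3.325 [436.38854816 287.56828302 152.36153414] [-0.29  0.38 -0.43  1.94  0.2   0.87  0.73] [[-1.     0.019  0.   ]
 [ 0.019  1.    -0.   ]
 [-0.    -0.    -1.   ]]
{'point': [477.8, 288.2, 6.5], 'conf': 0.57}
10380 [373.66832591 290.22022398] -0.700018395525376 [306.09305384 291.04587445] [458.57941386 289.18276046] 25.78331716096983
```

View pics/w2.png

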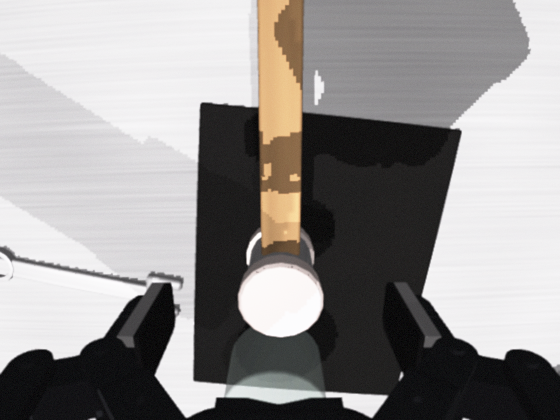

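The wrist view shows the handle between columns 260 and 302 and the head top at (281,299). The axis is at y≈289.5 with yaw -0.7°, clean between the jaws. I'm descending to grasp at x=430.

Request:
{"fn": "arm_command", "kwargs": {
  "targets": [
    {"offset":[-0.65,0.2,-2.8],"rotation":[0,0,0.4]},
    {"offset":[0,0,-3.0],"rotation":[0,0,0]},
    {"offset":[0,0,-3.0],"rotation":[0,0,0]},
    {"offset":[0,0,-2.0],"rotation":[0,0,0]},
    {"offset":[0,0,-0.8],"rotation":[0,0,0]},
    {"offset":[0,0,0],"rotation":[0,0,0]},
    {"offset":[0,0,0],"rotation":[0,0,0]}
  ],
  "grip": 0
}}

```text
clock: 4.4
position: [429.9, 290.2, 37.1]
ee_rot: [0.001, 0.005, 1.0, 0.0]
wrist_force: [0.0, 0.2, 0.2]
finger_gap: 0.997
finger_force: 0.0
```

Request:
{"fn": "arm_command", "kwargs": {
  "targets": [
    {"offset":[0,0,0],"rotation":[0,0,0]},
    {"offset":[0,0,0],"rotation":[0,0,0]},
    {"offset":[0,0,0],"rotation":[0,0,0]},
    {"offset":[0,0,0],"rotation":[0,0,0]},
    {"offset":[0,0,0],"rotation":[0,0,0]},
    {"offset":[0,0,0],"rotation":[0,0,0]},
    {"offset":[0,0,0],"rotation":[0,0,0]},
    {"offset":[0,0,0],"rotation":[0,0,0]}
  ],
  "grip": 255,
  "force": 115
}}

```text
clock: 5.4
position: [429.6, 289.8, 36.6]
ee_rot: [0.0, 0.005, 1.0, -0.0]
wrist_force: [-2.1, -3.4, 7.6]
finger_gap: 0.29
finger_force: 112.0
```

Request:
{"fn": "arm_command", "kwargs": {
  "targets": [
    {"offset":[0,0,1.0],"rotation":[0,0,0]},
    {"offset":[0,0,3.0],"rotation":[0,0,0]},
    {"offset":[0,0,4.0],"rotation":[0,0,0]},
    {"offset":[0,0,4.0],"rotation":[0,0,0]},
    {"offset":[0,0,2.0],"rotation":[0,0,0]},
    {"offset":[0,0,0],"rotation":[0,0,0]},
    {"offset":[0,0,0],"rotation":[0,0,0]}
  ]
}}

```text
clock: 6.28
position: [428.9, 289.6, 175.3]
ee_rot: [-0.001, 0.005, 1.0, -0.0]
wrist_force: [-0.4, -0.1, -6.3]
finger_gap: 0.289
finger_force: 113.8
```

```bash
python3 w.py w3.png
python3 - <<'E'
from h import *
m=optics.camera_model('wrist')
for r in optics.masks_of('dock','scene')+optics.mark_of('dock','side')+optics.mark_of('lock','side')+optics.mark_of('pin_top','side'):
    if 'point' in r: print(r)
s=arm.state(); print(s['wrist_force'],s['ft_torque'])
E
```

```text
6.275 [428.92503402 289.55774684 175.261072  ] [-0.28  0.34 -0.45  1.93  0.18  0.91  0.74] [[-1.     0.011 -0.001]
 [ 0.011  1.    -0.001]
 [ 0.001 -0.001 -1.   ]]
{'point': [477.7, 289.8, 142.6], 'conf': 0.57}
26628 [401.2938259  293.37024614] 0.25296778525851393 [293.04406791 292.89230728] [598.25729805 294.2398693 ] 64.85179289034863
{'point': [551.1, -198.2, 4.0], 'conf': 0.96}
{'point': [548.6, -302.2, 8.5], 'conf': 0.71}
{'point': [550.7, -300.4, 97.3], 'conf': 0.65}
[-0.26039736 -0.32688562 -5.5166489 ] [ 0.00545752  0.25556006 -0.07322179]
```

View pics/w3.png

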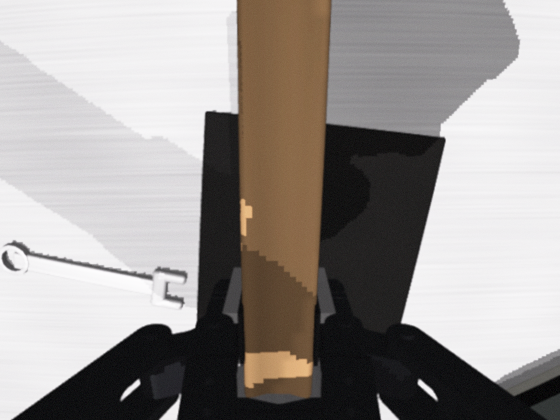

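The mallet is held straight by the handle; the mat and spanner lie below undisturbed. I'm carrying it to the open lock.

Request:
{"fn": "arm_command", "kwargs": {
  "targets": [
    {"offset":[0.3,-2.5,0],"rotation":[0,0,0]},
    {"offset":[0.5,-4.2,0],"rotation":[0,0,0]},
    {"offset":[0.5,-4.2,0],"rotation":[0,0,0]},
    {"offset":[0.5,-4.2,0],"rotation":[0,0,0]},
    {"offset":[0.5,-4.2,0],"rotation":[0,0,0]},
    {"offset":[0.5,-4.2,0],"rotation":[0,0,0]},
    {"offset":[0.5,-4.2,0],"rotation":[0,0,0]},
    {"offset":[0.5,-4.2,0],"rotation":[0,0,0]},
    {"offset":[0.5,-4.2,0],"rotation":[0,0,0]},
    {"offset":[0.5,-4.2,0],"rotation":[0,0,0]},
    {"offset":[0.5,-4.2,0],"rotation":[0,0,0]},
    {"offset":[0.5,-4.2,0],"rotation":[0,0,0]},
    {"offset":[0.5,-4.2,0],"rotation":[0,0,0]},
    {"offset":[0.5,-4.2,0],"rotation":[0,0,0]},
    {"offset":[0.1,-1.8,0],"rotation":[0,0,0]},
    {"offset":[0,0,0],"rotation":[0,0,0]},
    {"offset":[0,0,0],"rotation":[0,0,0]}
  ]
}}

```text
clock: 8.8
position: [498.6, -297.8, 176.1]
ee_rot: [-0.0, 0.005, 1.0, 0.0]
wrist_force: [0.1, -0.4, -6.2]
finger_gap: 0.285
finger_force: 114.1
```

Run:
```python
from h import *
s=arm.state(); print(s['clock'],s['position'],s['joints'].round(2),s['ee_rot'].round(4),s['wrist_force'],s['ft_torque'])
ims=[cv2.cvtColor(optics.camera(c),cv2.COLOR_RGB2BGR) for c in ['side','scene']]
p=s['position']; out=[]
for c,im in zip(['side','scene'],ims):
    m=optics.camera_model(c); u,v=proj(m,[[550,-300,100]])[0].astype(int); print(c,u,v)
    print([ (round(r['conf'],2),np.round(r['point'],1)) for t in ['mallet','pin_top','lock'] for r in optics.mark_of(t,c)[:2]])
    x0=max(0,min(560-120,u-60)); y0=max(0,v-55); print(x0,y0)
    out.append(cv2.resize(im[y0:y0+100,x0:x0+120],(396,330),interpolation=3))
cv2.imwrite('pics/c4.png',np.hstack(out))
```

```text
8.8 [ 498.62110277 -297.80644269  176.12368225] [ 0.6   0.41 -0.14  1.79  0.07  0.95  1.99] [-1.0e-04  4.6e-03  1.0e+00  3.0e-04] [ 0.05761334 -0.39552332 -6.1995892 ] [ 0.04941083  0.22910671 -0.01722712]
side 392 156
[(0.97, array([466.5, 667.6,  -4.3])), (0.62, array([ 552.4, -294.3,  145.1])), (0.48, array([ 549.6, -299.1,   98.2])), (0.33, array([ 550.3, -297.4,  144.9]))]
332 101
scene 165 162
[(0.94, array([ 549. , -299.2,  144.5])), (0.9, array([463.1, 670.5,   2. ])), (0.19, array([ 467.4, -442.9,    1.1]))]
105 107
```

View pics/c4.png

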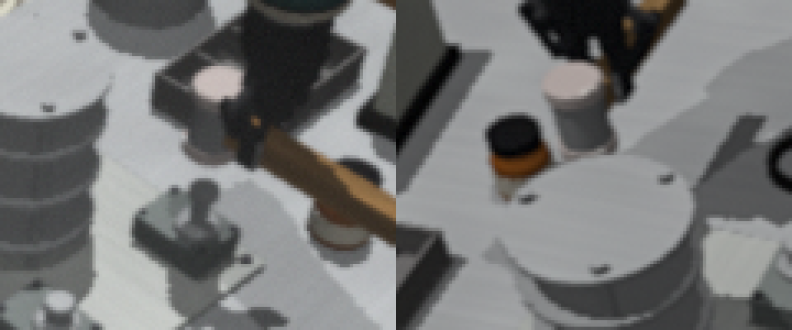

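The views show the head centred over the open pin and upright, with the network putting the mallet origin at (551,-297,144). I'm trimming y by -2 mm, then striking: three rows at 0.156 m/s, ending about 13 mm past contact, short of any possible stop.

Request:
{"fn": "arm_command", "kwargs": {
  "targets": [
    {"offset":[0,-0.2,0],"rotation":[0,0,0]},
    {"offset":[0,0,0],"rotation":[0,0,0]},
    {"offset":[0,0,-1.95],"rotation":[0,0,0]},
    {"offset":[0,0,-1.95],"rotation":[0,0,0]},
    {"offset":[0,0,-1.95],"rotation":[0,0,0]},
    {"offset":[0,0,0],"rotation":[0,0,0]}
  ]
}}

```text
clock: 9.95
position: [497.8, -300.6, 116.7]
ee_rot: [-0.001, 0.005, 1.0, 0.001]
wrist_force: [-0.5, -0.8, -6.7]
finger_gap: 0.286
finger_force: 116.8
```

Run:
```python
from h import *
s=arm.state(); print(s['clock'],s['position'],s['wrist_force'],s['ft_torque'])
ims=[cv2.cvtColor(optics.camera(c),cv2.COLOR_RGB2BGR) for c in ['side','scene']]
out=[]
for im,(x0,y0) in zip(ims,[(332,101),(105,107)]):
    out.append(cv2.resize(im[y0:y0+100,x0:x0+120],(396,330),interpolation=3))
cv2.imwrite('pics/c5.png',np.hstack(out))
print([ (c,t,round(r['conf'],2),np.round(r['point'],1)) for c in ['side','scene'] for t in ['mallet','pin_top'] for r in optics.mark_of(t,c)[:2]])
s=arm.state(); print(s['clock'],s['position'],s['wrist_force'],s['ft_torque'])
```

```text
9.95 [ 497.80756325 -300.64236445  116.67696651] [-0.47897138 -0.81765091 -6.66834041] [0.01750173 0.26051191 0.00741242]
[('side', 'mallet', 0.77, array([ 548.8, -297.3,   83.6])), ('side', 'mallet', 0.61, array([793.9, 108.6,  -1.3])), ('side', 'pin_top', 0.42, array([ 549. , -298.4,   74.1])), ('scene', 'mallet', 0.84, array([465.1, 672.1,  -1.3])), ('scene', 'mallet', 0.57, array([ 551. , -303.1,   84.9])), ('scene', 'pin_top', 0.4, array([507.5, 111.1,   0.6]))]
10.25 [ 498.7923432  -301.1804534   118.50760595] [-0.29283187  0.46802446 -6.60812382] [ 0.02727518  0.26169005 -0.00263069]
```

View pics/c5.png

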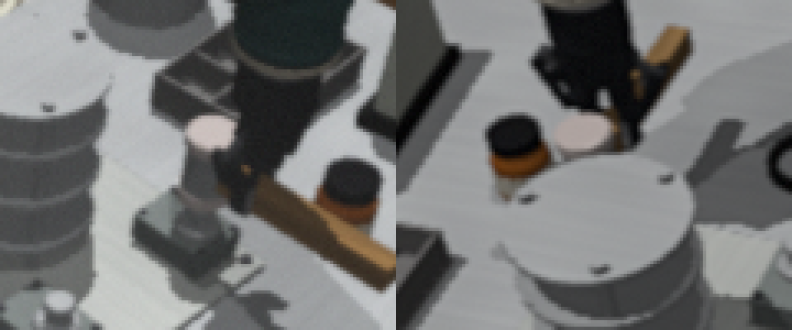

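The head is at about 84 mm and the wrist force is unchanged (-6.6 N, just the mallet's weight). The pin isn't pressing back, so it seems to have run on down and caught. I'll lift and check.

Request:
{"fn": "arm_command", "kwargs": {
  "targets": [
    {"offset":[0,0,2],"rotation":[0,0,0]},
    {"offset":[0,0,2],"rotation":[0,0,0]},
    {"offset":[0,0,2],"rotation":[0,0,0]},
    {"offset":[0,0,0],"rotation":[0,0,0]},
    {"offset":[0,0,0],"rotation":[0,0,0]}
  ]
}}

```text
clock: 10.88
position: [498.2, -300.9, 177.2]
ee_rot: [-0.0, 0.005, 1.0, 0.0]
wrist_force: [-0.1, -0.3, -6.7]
finger_gap: 0.289
finger_force: 117.1
```

Run:
```python
from h import *
s=arm.state(); print(s['clock'],s['position'],s['wrist_force'],s['ft_torque'])
im=cv2.cvtColor(optics.camera('side'),cv2.COLOR_RGB2BGR)
cv2.imwrite('pics/c6.png',cv2.resize(im[101:221,332:432],(600,720)[:1]+(600,),interpolation=3))
print([ (c,t,round(r['conf'],2),np.round(r['point'],1)) for c in ['side'] for t in ['mallet','pin_top'] for r in optics.mark_of(t,c)[:2]])
```

```text
10.875 [ 498.17805919 -300.85846529  177.15573298] [-0.09471427 -0.33757007 -6.65093447] [ 0.04601803  0.26058378 -0.03984928]
[('side', 'mallet', 0.93, array([463.1, 669.3,  -1.3])), ('side', 'mallet', 0.8, array([ 551.4, -299. ,  145.8])), ('side', 'pin_top', 0.47, array([ 549.3, -300.3,   76.5]))]
```

View pics/c6.png

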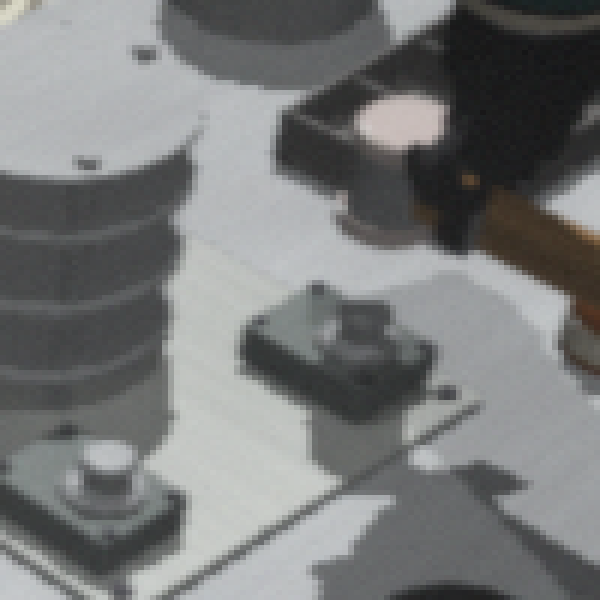

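The pin at (365,320 in the crop) now stands as low as the finished one and stays there: it has caught at about 21 mm. I'm carrying the mallet back.

Request:
{"fn": "arm_command", "kwargs": {
  "targets": [
    {"offset":[-0.3,2.5,0],"rotation":[0,0,0]},
    {"offset":[-0.5,4.2,0],"rotation":[0,0,0]},
    {"offset":[-0.5,4.2,0],"rotation":[0,0,0]},
    {"offset":[-0.5,4.2,0],"rotation":[0,0,0]},
    {"offset":[-0.5,4.2,0],"rotation":[0,0,0]},
    {"offset":[-0.5,4.2,0],"rotation":[0,0,0]},
    {"offset":[-0.5,4.2,0],"rotation":[0,0,0]},
    {"offset":[-0.5,4.2,0],"rotation":[0,0,0]},
    {"offset":[-0.5,4.2,0],"rotation":[0,0,0]},
    {"offset":[-0.5,4.2,0],"rotation":[0,0,0]},
    {"offset":[-0.5,4.2,0],"rotation":[0,0,0]},
    {"offset":[-0.5,4.2,0],"rotation":[0,0,0]},
    {"offset":[-0.5,4.2,0],"rotation":[0,0,0]},
    {"offset":[-0.5,4.2,0],"rotation":[0,0,0]},
    {"offset":[0,2.0,0],"rotation":[0,0,0]},
    {"offset":[0,0,0],"rotation":[0,0,0]},
    {"offset":[0,0,0],"rotation":[0,0,0]}
  ]
}}

```text
clock: 13.15
position: [430.5, 289.3, 177.4]
ee_rot: [-0.0, 0.006, 1.0, -0.0]
wrist_force: [0.3, 0.4, -5.5]
finger_gap: 0.287
finger_force: 116.9
```

Request:
{"fn": "arm_command", "kwargs": {
  "targets": [
    {"offset":[0,0,-3],"rotation":[0,0,0]},
    {"offset":[0,0,-4],"rotation":[0,0,0]},
    {"offset":[0,0,-4],"rotation":[0,0,0]},
    {"offset":[0,0,-1.5],"rotation":[0,0,0]},
    {"offset":[0,0,-0.5],"rotation":[0,0,0]},
    {"offset":[0,0,0],"rotation":[0,0,0]},
    {"offset":[0,0,0],"rotation":[0,0,0]}
  ]
}}

```text
clock: 14.02
position: [431.1, 290.3, 48.9]
ee_rot: [0.001, 0.005, 1.0, 0.0]
wrist_force: [-0.2, -0.3, -6.1]
finger_gap: 0.289
finger_force: 116.7
```

Ground contact should come at TCP z ≈ 36.6, so I'll feel my way down.

Request:
{"fn": "arm_command", "kwargs": {
  "targets": [
    {"offset":[0,0,-0.5],"rotation":[0,0,0]},
    {"offset":[0,0,-0.3],"rotation":[0,0,0]},
    {"offset":[0,0,-0.2],"rotation":[0,0,0]},
    {"offset":[0,0,0],"rotation":[0,0,0]},
    {"offset":[0,0,0],"rotation":[0,0,0]}
  ]
}}

```text
clock: 14.65
position: [430.5, 290.1, 37.8]
ee_rot: [0.0, 0.005, 1.0, -0.0]
wrist_force: [0.3, -1.0, -6.8]
finger_gap: 0.284
finger_force: 116.7
```

Request:
{"fn": "arm_command", "kwargs": {
  "targets": [
    {"offset":[0,0,-0.1],"rotation":[0,0,0]},
    {"offset":[0,0,-0.1],"rotation":[0,0,0]},
    {"offset":[0,0,0],"rotation":[0,0,0]},
    {"offset":[0,0,0],"rotation":[0,0,0]}
  ]
}}

```text
clock: 15.15
position: [430.4, 290.1, 36.6]
ee_rot: [0.0, 0.005, 1.0, -0.0]
wrist_force: [-8.9, -4.1, 15.3]
finger_gap: 0.285
finger_force: 120.5
```

The head is standing on the mat (+15 N). I'll release it and retreat straight up.

Request:
{"fn": "arm_command", "kwargs": {
  "targets": [
    {"offset":[0,0,0.1],"rotation":[0,0,0]},
    {"offset":[0,0,0],"rotation":[0,0,0]},
    {"offset":[0,0,0],"rotation":[0,0,0]},
    {"offset":[0,0,0],"rotation":[0,0,0]},
    {"offset":[0,0,0],"rotation":[0,0,0]},
    {"offset":[0,0,0],"rotation":[0,0,0]},
    {"offset":[0,0,0],"rotation":[0,0,0]},
    {"offset":[0,0,0],"rotation":[0,0,0]}
  ],
  "grip": 0
}}

```text
clock: 16.15
position: [430.5, 290.0, 36.8]
ee_rot: [0.0, 0.005, 1.0, -0.0]
wrist_force: [-0.5, 0.3, -0.5]
finger_gap: 1.002
finger_force: 0.0
```

Request:
{"fn": "arm_command", "kwargs": {
  "targets": [
    {"offset":[0,0,1],"rotation":[0,0,0]},
    {"offset":[0,0,3],"rotation":[0,0,0]},
    {"offset":[0,0,4],"rotation":[0,0,0]},
    {"offset":[0,0,4],"rotation":[0,0,0]},
    {"offset":[0,0,2],"rotation":[0,0,0]},
    {"offset":[0,0,0],"rotation":[0,0,0]},
    {"offset":[0,0,0],"rotation":[0,0,0]}
  ]
}}

```text
clock: 17.02
position: [430.2, 289.7, 176.4]
ee_rot: [-0.0, 0.005, 1.0, -0.0]
wrist_force: [-0.6, -0.6, 0.3]
finger_gap: 0.999
finger_force: 0.0
```

Run:
```python
from h import *
s=arm.state(); print(s['clock'],s['position'],s['finger_gap'],s['wrist_force'])
save('side','end.png')
print([ (c,t,round(r['conf'],2),np.round(r['point'],1)) for c in ['side'] for t in ['mallet','pin_top'] for r in optics.mark_of(t,c)[:2]])
```

```text
17.025 [430.24101089 289.72588763 176.40663354] 0.9990464337941318 [-0.55775334 -0.5641201   0.34593459]
[('side', 'mallet', 0.79, array([465.8, 667.6,  -4. ])), ('side', 'pin_top', 0.58, array([ 549.7, -301.9,   78. ]))]
```

View pics/end.png

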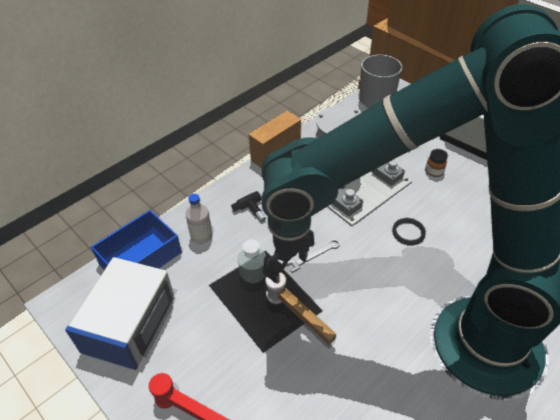

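The mallet stands on the mat with its head at (276,290), the pin at (391,165) is down, and the other things are where they were.

```bash
python3 -c "
from rig import arm
print(arm.job_done())"
```

```text
the job is handed in; nothing more can be done
None
```

I struck the open pin down in one blow and it stayed down on its own at about 21 mm; the mallet is back on its head on the mat, the bystanders look unmoved, and the job is handed in at about 17 s, with no verdict returned.

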